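# Try a fuse contact with the flat test blade

## Robot

A 6-joint arm with a two-finger parallel gripper is mounted at the origin on the work surface. World frame = base frame: x ahead of the robot, y to its left, z up, the work surface at z = 0. Lengths are in m, angles in degrees, forces in N, time in s.
With the tool pointing down it reaches from about 0.35 to 0.875 m from the base axis. Payload 4.2 kg.
Tool frame: the origin (TCP) lies midway between the tips of the shut fingers; the grasp point (between the pads) lies 19 mm behind it; z points along the fingers, y is the line along which they close (so a half turn about z gives the same grasp; the last joint's range is limited). The gripper opens to 87 mm and grips with 3 to 60 N. Pads are 19 mm wide; open, the fingers measure 117 mm over their backs; the gripper's body (75 mm by 190 mm) begins 51 mm behind the grasp point.
Start: joints at [14.817, 22.042, 0.453, 0, -68.411, -14.817], TCP at [0.625, 0, 0.223] pointing down, gripper open.
Joint ranges: [-179.83, 179.83], [-69.29, 118.12], [-61.27, 80.66], [-181.25, 117.63], [-171.15, -9.14], [-177.46, 177.46]. Speed limits (degrees/s): [159.86, 159.86, 180, 180, 180, 180].

## Interface

Orientations are given as a 3x3 rotation matrix whose columns are the frame's x, y, z axes.
In Python, from station import r, cams gives the robot as it stands.
- The arm moves only by the tool play_rows, never from a script. Its argument "commands" is text: rows parted by semicolons, each of 6 numbers parted by spaces: the shift along the world's x, y, z normalised to -1 to 1, where 1 is 30 mm, then the turn, a rotation vector about the world's x, y, z normalised to -1 to 1, where 1 is 0.15 rad. A call has 1 to 20 rows; each row shifts and turns the commanded pose from where the row before left it; what a row does not reach is not made up. A row lasts 1/10 s, in which the tool goes at most 50 mm and 8.59 degrees, less where a joint would pass 70% of its speed; a pose out of reach is approached as far as the arm can. A call with a number of a shift or a turn outside -1 to 1 is refused whole. A call with a gripper value outside its range is refused whole. "grip" is the finger opening in mm, from 0 to 87, set as the call begins (left out, the last holds). The fingers move at their own pace and stop on an object; the grip force is fixed at half the most. Time passes only in rows, so rows that do not move let the fingers close. It gives the time, the measured TCP pose, the force, the opening and the grip force at its end, in the units of the state.
- r.sense(): the state, without advancing time (a new reading comes with each control period).
- cams.capture(name): name is "scene" or "side" or "wrist"; returns (picture, depth): 420x560x3 uint8, blue, green, red; 420x560 float32, m along the optical axis (not along the pixel's ray), 0 where there is no reading.
- cams.camera_info(name): a dict with "mtx" (3x3 intrinsics, pixels), "R" (3x3) and "t" (3): a world point X has camera coordinates R X + t. Camera axes: x right, y down, z forward; pixel columns grow to the right and rows downward; lengths in m; the calibration is good to about 2 mm. A picture is of the moment at which its call begins: read the wrist's pose just before it. camera_info takes no time and is no camera call; for the wrist camera it gives the pose at the moment of the call.
- r.finish_job(): hands the job in; it is judged then, once.
The state is a dict: "time_s": time; "joints": joint angles; "joint_velocities": joint speeds; "effort": joint torques, N m; "tcp_pos": TCP position; "ee_rot": TCP orientation; "wrist_force": force on the tool from outside, world axes, zero at the start; "moment": the same for the moment, N m; "gripper_width": opening from 0.0 (shut) to 1.0 (fully open); "gripper_force": force on a finger pad.
Only numpy, scipy, OpenCV 4.12 (cv2) and the standard library are available. Lean on these libraries where they do the work, as an engineer would, in place of code of your own. Each camera call takes 0.05 s, during which the arm holds its last target. There are 200 camera calls.

## Task

Take the gauge with the square handle and the flat blade out of the wooden stand and slide its blade straight down into the middle of the fuse contact whose copper jaws stand close together, pushing on against the drag of the sprung jaws until the blade comes to a firm stop, fully home on the base. Let go and leave it standing upright in the jaws; the spread-open contact is worn out and not wanted, and the round pin gauge stays in its place in the stand.

Things in the scene. Friction and masses are not known exactly. Their poses are not given: they have to be found in the camera images.
- gauge_handle (a point): Flat-blade gauge, loose, 140 g, standing in a slot of a fixed wooden stand (160 x 60 x 53 mm high). Point: centre of its black square handle, 24 x 24 mm, 56 tall (z up). Below it a rectangular steel collar 44 (x) x 24 (y) x 8 mm hangs on the stand's top. Both slots lie in a row along x, 80 mm apart, so fingers have room at the handle's y faces. Grip it firmly.
- gauge_tip (a point): Centre of the lower end of the same gauge's blade, 84 mm below the handle's centre; same axes. The steel blade is 24 mm wide (x), 6 thick (y) and reaches 48 mm below the collar. In the stand its end is 5 mm above the table; lifted 50 mm it is clear of the slot.
- contact_seat (a point): Good fuse contact: fixed white ceramic base 120 (x) x 70 (y) x 18 mm, a low bolt near each end, two copper jaws 34 mm long (x) in the middle. Point: centre of the base's top between the jaws, 18 mm above the table, where the blade's end must rest. x runs along the gap, as the blade's width must (either way round), y across it, z up.
- contact_mouth (a point): Centre of the same contact's mouth, 40 mm above contact_seat. The jaws stand 4 mm apart up to 12 mm above the seat, then flare to a mouth 29 mm wide. Sprung, each yields up to 9 mm; entering takes ~10 N, then they drag with 3 to 8 N: it must be pushed the last 14 mm. The worn contact, not listed, looks alike but its jaws are 28 mm apart, its mouth 53 mm wide.
- pin_handle (a point): Round pin gauge, a bystander in the stand's other slot: round steel collar 36 mm across, black mushroom knob 32 mm across, an 8 mm pin below. Point: half-way up its handle, 21 mm below its top. It stays in its slot.
There are look-alikes about, which are no part of the job. Leave any green look-alike of the part that bears gauge_handle alone.

How it is judged:
By the outcome, as a careful person would: the job done as asked, in the order asked, and still so for the second after the job is handed in, with the robot touching nothing.
It also fails if it takes over 38 s, if anything falls off the work surface, if the arm or the gripper's body presses on something with over 40 N, if the wrist force passes 120 N, or if a joint passes its speed limit or range.

## Working session

There is one attempt and no reset: what is moved stays moved. The work goes in short steps, Python scripts to look and compute and a tool call to move; the robot and the scene stay as the last step left them, time stands still between calls to the robot, and variables do not carry over. Pictures are saved under pics/ and viewed, at most 11 in all, crops included, and the job is handed in when it is done.

Besides the shell and the picture viewer there is one more tool, called after "Emit:" in YAML: its name, and indented under it one key for each argument. play_rows: Moves the arm, as the interface text tells. Scaled input: -1 to 1 covers 30 mm each way for a shift and 0.15 rad each way for a turn. Its arguments: {"type":"object","properties":{"commands":{"type":"string"},"grip":{"type":"number"}},"required":["commands"]}

```bash
mkdir -p pics
python3 - <<'E'
from station import r,cams
import cv2,numpy as np
for n in("scene","side"):
    p,d=cams.capture(n); cv2.imwrite(f"pics/{n}0.png",p); np.save(f"pics/{n}0.npy",d)
    i=cams.camera_info(n); print(n,i["mtx"].round(1).tolist(),(-i["R"].T@i["t"]).round(3))
s=r.sense();print(s["time_s"],s["tcp_pos"],s["ee_rot"])
E
```

```text
scene [[506.8, 0.0, 276.9], [0.0, 506.8, 213.2], [0.0, 0.0, 1.0]] [1.137 0.025 0.872]
side [[484.6, 0.0, 289.8], [0.0, 484.6, 212.6], [0.0, 0.0, 1.0]] [0.331 0.558 0.491]
0.1 [6.24449227e-01 3.37113435e-05 2.21557320e-01] [[-1.36662708e-04 -9.99997992e-01 -1.99927696e-03]
 [-9.99999988e-01  1.36818907e-04 -7.79911855e-05]
 [ 7.82645678e-05  1.99926628e-03 -9.99997998e-01]]
```

View pics/scene0.png

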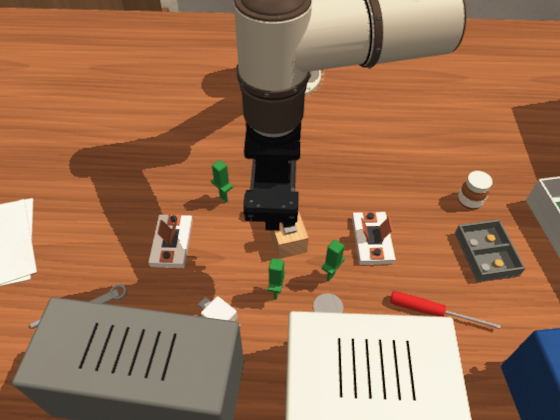

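View pics/side0.png

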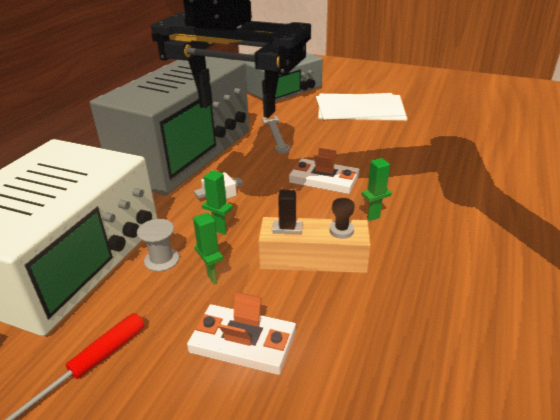

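The scene picture shows two contacts, at (171,240) and (374,238). In the side picture they are the far one at (325,173) and the near one at (242,335). The stand is at (315,245) in the side view, with the black square handle at (288,210) and the round knob at (343,215). Three green look-alikes stand around it. Next I'll enlarge both contacts.

Run:
```python
from station import r,cams
import cv2,numpy as np
a=cv2.imread("pics/scene0.png");b=cv2.imread("pics/side0.png")
w,d=cams.capture("wrist");cv2.imwrite("pics/w0.png",w);np.save("pics/w0.npy",d)
def c(im,u,v,h=50,k=None): return cv2.resize(im[v-h*3//4:v+h*3//4,u-h:u+h],(400,300),interpolation=cv2.INTER_CUBIC)
cv2.imwrite("pics/m0.png",np.vstack([np.hstack([c(a,171,240,40),c(a,374,238,40)]),np.hstack([c(b,325,173,48),c(b,242,330,64)])]))
```

```text
(no output)
```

View pics/m0.png

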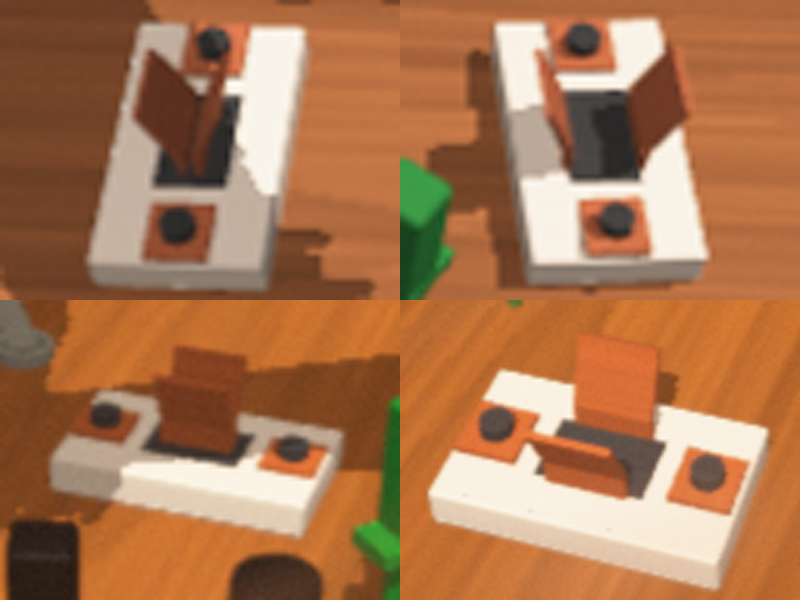

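View pics/w0.png

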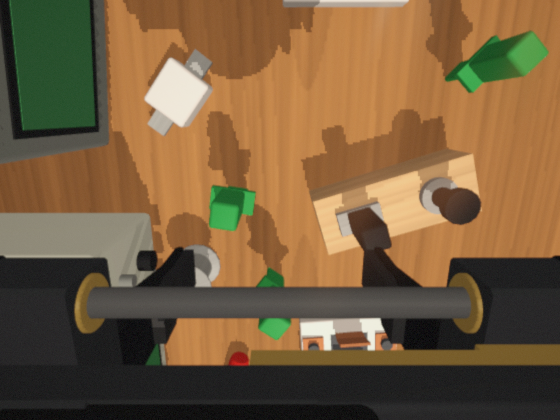

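The good contact is the one at scene (171,240) / side (325,173). Its jaws nearly meet at the foot, while those at scene (374,238) stand wide apart. The gauge to take is the black square one at side (288,210) / wrist (375,235). The green ones, the white one at wrist (178,92) and the round knob are not it. Next I'll measure from depth.

```bash
cat > h.py <<'E'
import cv2,numpy as np
def cloud(info,d):
    v,u=np.indices(d.shape); K=np.array(info["mtx"])
    P=np.stack([(u-K[0,2])/K[0,0]*d,(v-K[1,2])/K[1,1]*d,d],-1)
    W=(P-info["t"])@info["R"]; W[d<=0]=np.nan
    return W
def rect(P):
    (c,s,a)=cv2.minAreaRect((P[:,:2]*1000).astype(np.float32)); return np.round(c,1),np.round(s,1),round(a,1),P[:,:2].mean(0).round(4)*1000,len(P)
E
python3 - <<'E'
from station import r,cams
from h import *
for n,f in(("scene","scene0"),("side","side0"),("wrist","w0")):
    W=cloud(cams.camera_info(n),np.load(f"pics/{f}.npy")); im=cv2.imread(f"pics/{f}.png").astype(int)
    z=W[...,2];x=W[...,0];y=W[...,1]; black=im.max(-1)<75
    tab=(abs(z)<.008)&(abs(x-.6)<.2)&(abs(y)<.3); print(n,"table z",np.median(z[tab]).round(4))
    def show(l,m):
        m=cv2.morphologyEx(m.astype(np.uint8),cv2.MORPH_OPEN,np.ones((2,2)))
        k,lab,st,ce=cv2.connectedComponentsWithStats(m)
        for i in range(1,k):
            if st[i,4]>25: print(l,ce[i].round(),*rect(W[lab==i]),np.median(z[lab==i]).round(4))
    reg=(x>.4)&(x<.9)&(abs(y)<.35)
    show("base",reg&(abs(z-.018)<.004)&(im.max(-1)>80))
    show("standtop",reg&(abs(z-.053)<.004))
    show("handle",reg&black&(z>.064)&(z<.135)&(abs(y)<.12))
E
```

```text
scene table z -0.0008
base [373. 239.] [531.1 203.2] [130.7  75.2] 4.9 [nan nan] 1058 nan
base [171. 243.] [ 564.2 -212.8] [118.7  68.2] 0.7 [nan nan] 1121 nan
base [295. 251.] [578.8  44.7] [ 9.4 53.8] 28.2 [579.8  42.2] 54 0.0137
base [205. 304.] [ 708.3 -122.4] [21.2 22.3] 52.3 [ 707.5 -123.9] 82 0.0171
base [416. 308.] [697.5 273. ] [103.2  14.1] 79.5 [698.  268.7] 202 0.0172
standtop [226. 189.] [ 438.  -102.4] [20.8 56.4] 70.6 [nan nan] 63 nan
standtop [292. 234.] [536.4  29.9] [94.3 74.9] 18.0 [nan nan] 450 nan
standtop [389. 227.] [531.2 229.3] [15.5 44.4] 67.1 [537.8 227.1] 34 0.0543
standtop [328. 270.] [635.2 106.3] [22.1 35.4] 68.1 [643.5 103.7] 71 0.0541
standtop [274. 289.] [677.8   4.2] [22.9 35.8] 87.5 [nan nan] 88 nan
handle [289. 225.] [552.9  30.4] [ 9.1 27.2] 32.3 [554.3  27.4] 40 0.0661
handle [332. 259.] [640.9 107.7] [19.1  7.1] 69.2 [nan nan] 144 nan
handle [276. 278.] [683.4   6.3] [20.   4.1] 86.0 [nan nan] 145 nan
side table z 0.0011
base [325. 176.] [ 559.  -223.4] [ 93.8 116.9] 88.8 [nan nan] 866 nan
base [239. 182.] [ 703.3 -132.4] [15.1 31.5] 22.8 [nan 
[... 3241 characters left out ...]
4] 6.6 [ 6.551e+02 -1.000e-01] 41 0.0567
standtop [ 35. 224.] [871.1  27.9] [44.7  1.1] 0.3 [nan nan] 86 nan
standtop [122. 236.] [792.5  47.3] [ 53.8 105.9] 43.9 [785.4  42.8] 344 0.0546
standtop [143. 276.] [727.7  37.8] [140.    6.6] 49.2 [756.2  71.9] 31 0.0519
standtop [269. 281.] [628.   32.2] [133.3  24.7] 84.4 [634.8  87.5] 89 0.0558
standtop [362. 343.] [531.3 169. ] [13.8  2.3] 3.9 [531.3 168.8] 27 0.0569
standtop [155. 358.] [713.5  86.6] [260.3   8.1] 62.9 [761.9 181.7] 34 0.0503
handle [ 57. 133.] [802.9 -63.6] [8.1 3.1] 71.5 [nan nan] 468 nan
handle [468. 211.] [432.1  20.7] [25.7 87.4] 58.2 [nan nan] 510 nan
handle [376. 235.] [531.3  28.7] [ 17.5 127.2] 43.6 [nan nan] 692 nan
```

Emit:
play_rows:
  commands: "-0.9 0.2 0.9 0 0 0;-0.9 0.2 0.9 0 0 0;-0.9 0.2 0.9 0 0 0;-0.5 0.2 0.3 0 0 0;0 0 0 0 0 0;0 0 0 0 0 0"
  grip: 87

```text
time_s: 0.75
tcp_pos: [0.5288, 0.0242, 0.3123]
ee_rot: [[0.0, -1.0, -0.0], [-1.0, -0.0, 0.0], [-0.0, 0.0, -1.0]]
wrist_force: [-0.1, 0.7, -1.5]
gripper_width: 1.001
gripper_force: 0.0
```

Run:
```python
from station import r,cams
from h import *
i=cams.camera_info("wrist");print((-i["R"].T@i["t"]).round(3),i["R"].round(3).tolist(),i["mtx"][0],r.sense()["tcp_pos"])
w,d=cams.capture("wrist");cv2.imwrite("pics/w1.png",w);np.save("pics/w1.npy",d);np.savez("pics/w1i.npz",**{k:i[k] for k in("mtx","R","t")})
s,d=cams.capture("scene");cv2.imwrite("pics/scene1.png",s);np.save("pics/scene1.npy",d)
```

```text
[ 0.529 -0.053  0.475] [[-1.0, 0.0, -0.001], [-0.0, 0.961, 0.276], [0.001, 0.276, -0.961]] [340.35990634   0.         278.28623338] [0.52882396 0.02415195 0.31229786]
```

View pics/w1.png

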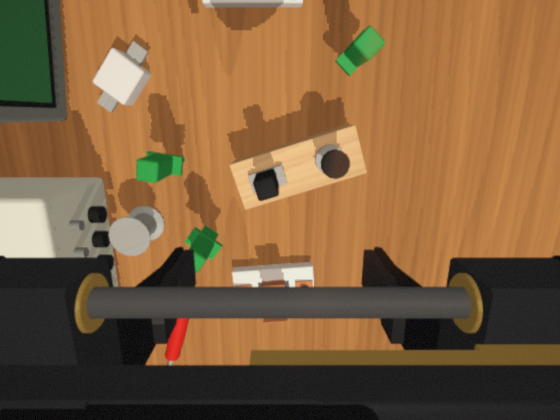

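This view shows the stand at (300,165), the square black handle at (265,185) on its left end and the round knob at (335,163). Now I'll measure the handle top and stand here, then move over the good contact.

```bash
cat > meas.py <<'E'
from h import *
def ray(i,uv,z):
    uv=np.asarray(uv,float).reshape(-1,2); K=np.array(i["mtx"])
    D=np.c_[(uv-[K[0,2],K[1,2]])/[K[0,0],K[1,1]],np.ones(len(uv))]@i["R"]; C=-i["R"].T@i["t"]
    return C[:2]+D[:,:2]*((z-C[2])/D[:,2])[:,None]
def blob(i,m,z,u,v):
    k,lab,st,ce=cv2.connectedComponentsWithStats(m.astype(np.uint8)); l=lab[v,u]
    assert l>0
    c=max(cv2.findContours((lab==l).astype(np.uint8),cv2.RETR_EXTERNAL,cv2.CHAIN_APPROX_NONE)[0],key=len)
    X=ray(i,c.reshape(-1,2),z)*1000
    R=cv2.minAreaRect(X.astype(np.float32)); return [np.round(q,1).tolist() for q in R],st[l].tolist()
E
python3 - <<'E'
from meas import *
i=dict(np.load("pics/w1i.npz")); d=np.load("pics/w1.npy"); W=cloud(i,d); im=cv2.imread("pics/w1.png").astype(int)
z=W[...,2]
print("ztop at handle",z[180:192:3,258:274:4].round(3).tolist(), "stand",z[165,300],z[190,300-10])
print("ht",blob(i,(z>.108)&(z<.13),.117,265,185))
m=(z>.045)&(z<.150); m[240:]=0
print("st",blob(i,m,.053,300,165))
b,g,rr=im[...,0],im[...,1],im[...,2]
wood=(rr>150)&(g>100)&(abs(z-.053)<.006)
print("wood",blob(i,wood,.053,300,165))
# collar: grey
col=(abs(rr-b)<35)&(rr>90)&(abs(z-.061)<.008)
k,lab,st,ce=cv2.connectedComponentsWithStats(col.astype(np.uint8))
for q in range(1,k):
    if st[q,4]>15:
        uv=np.argwhere(lab==q)[:,::-1]; X=ray(i,uv,.061)*1000
        print("collar",ce[q].round(),st[q,4],cv2.minAreaRect(X.astype(np.float32)))
E
```

```text
ztop at handle [[0.118, 0.119, 0.117, 0.117], [0.118, 0.119, 0.118, 0.119], [0.118, 0.119, 0.117, 0.116], [0.117, 0.118, 0.118, 0.118]] stand 0.05418111423212958 0.05389174950013362
ht ([[543.1, 21.2], [24.1, 24.7], 16.8], [253, 174, 26, 27, 499])
st ([[505.3, 9.9], [160.2, 60.9], 17.4], [230, 125, 137, 84, 6272])
wood ([[505.2, 10.0], [160.2, 60.7], 17.4], [230, 125, 137, 84, 4444])
collar [323. 154.] 189 ((473.5935974121094, -6.710500717163086), (33.82071304321289, 19.51511573791504), 52.092376708984375)
collar [280. 174.] 150 ((527.7202758789062, 16.996925354003906), (10.298519134521484, 23.243427276611328), 20.291881561279297)
collar [252. 180.] 72 ((562.2727661132812, 25.54926300048828), (25.572938919067383, 11.388994216918945), 80.59422302246094)
collar [ 72. 206.] 613 ((797.3453979492188, 51.50218200683594), (74.0318603515625, 144.4295654296875), 45.95414352416992)
collar [129. 236.] 1245 ((721.9820556640625, 96.75550079345703), (53.32785415649414, 50.68596267700195), 0.023734984919428825)
```

Emit:
play_rows:
  commands: "0.3 -1 0 0 0 0;0.3 -1 0 0 0 0;0.3 -1 0 0 0 0;0.3 -1 0 0 0 0;0 -1 0 0 0 0;0 -1 0 0 0 0;0 0 0 0 0 0;0 0 0 0 0 0"

```text
time_s: 1.65
tcp_pos: [0.5651, -0.1568, 0.3108]
ee_rot: [[-0.002, -1.0, -0.003], [-1.0, 0.002, 0.0], [-0.0, 0.003, -1.0]]
wrist_force: [-0.0, 0.4, -0.3]
gripper_width: 0.998
gripper_force: 0.0
```

Run:
```python
from station import r,cams
from meas import *
i=cams.camera_info("wrist");print(r.sense()["tcp_pos"])
w,d=cams.capture("wrist");cv2.imwrite("pics/w2.png",w);np.save("pics/w2.npy",d);np.savez("pics/w2i.npz",**{k:i[k] for k in("mtx","R","t")})
X=i["R"]@[.562,-.215,.018]+i["t"];print((np.array(i["mtx"])@X/X[2]).round())
cv2.imwrite("pics/w2c.png",cv2.resize(w[60:270,140:420],(800,600),interpolation=cv2.INTER_CUBIC))
```

```text
[ 0.56508171 -0.1567623   0.3108388 ]
[281. 130.   1.]
```

View pics/w2c.png

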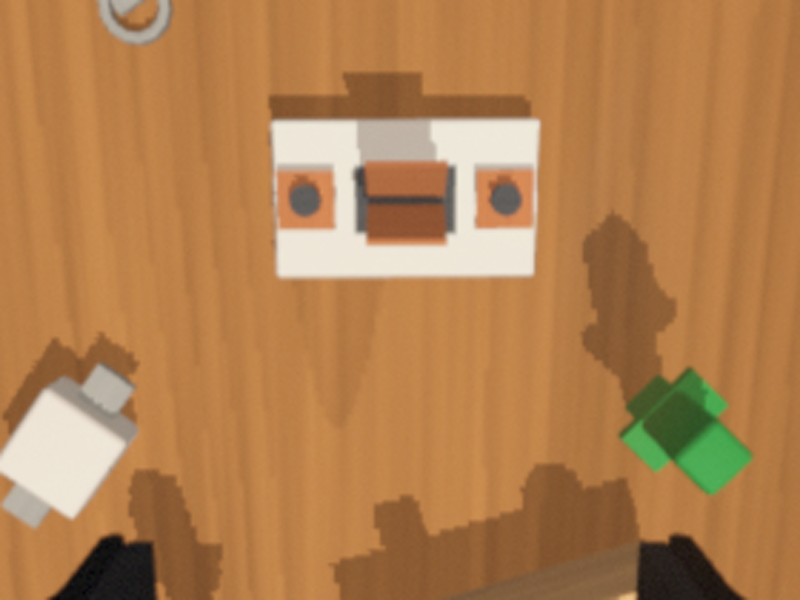

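The good contact is centred at crop (405,200), with the two jaws close together and a narrow dark gap between them. Now I'll measure its base, bolts and gap.

Run:
```python
from meas import *
i=dict(np.load("pics/w2i.npz")); d=np.load("pics/w2.npy"); W=cloud(i,d); im=cv2.imread("pics/w2.png").astype(int)
z=W[...,2]; u0,v0=140+405*.35,60+200*.35; print(u0,v0)
m=(z>.009)&(z<.09); m[165:]=0
print("base",blob(i,m,.018,int(140+295*.35),int(60+250*.35)))
w=(im.min(-1)>120)
print("white",blob(i,w,.018,int(140+290*.35),int(60+255*.35)))
dk=im.max(-1)<90
k,lab,st,ce=cv2.connectedComponentsWithStats(dk.astype(np.uint8))
for q in range(1,k):
    if 8<st[q,4]<200 and abs(ce[q,1]-v0)<20 and abs(ce[q,0]-u0)<50:
        uv=np.argwhere(lab==q)[:,::-1]
        print("dark",ce[q].round(1),st[q],*[(ray(i,uv,zz).mean(0)*1000).round(1).tolist() for zz in(.02,.024,.03)])
# gap row in centre columns
c=im[110:150,int(u0)-10:int(u0)+11].sum(-1).mean(1); print(c.round().tolist())
print("z at base",np.nanmedian(z[146:152,245:320]),"jaw z",np.nanmedian(z[114:148,270:290],1).round(3).tolist())
```

```text
281.75 130.0
base ([[560.8, -216.5], [69.5, 119.8], 89.9], [235, 101, 94, 56, 5078])
white ([[561.2, -215.8], [120.5, 70.7], 0.2], [234, 101, 95, 57, 3480])
dark [265.6 122. ] [265 119   2   7  12] [581.4, -225.5] [581.3, -225.6] [581.1, -225.7]
dark [280.  129.4] [267 127  28   4  54] [562.8, -216.1] [562.9, -216.3] [562.9, -216.5]
[538.0, 537.0, 536.0, 536.0, 535.0, 529.0, 459.0, 392.0, 369.0, 352.0, 349.0, 351.0, 348.0, 346.0, 347.0, 346.0, 346.0, 338.0, 271.0, 208.0, 197.0, 232.0, 262.0, 273.0, 275.0, 277.0, 277.0, 275.0, 275.0, 278.0, 281.0, 278.0, 286.0, 344.0, 419.0, 514.0, 646.0, 682.0, 685.0, 685.0]
z at base 0.01869923342686751 jaw z [0.019, 0.019, 0.059, 0.059, 0.059, 0.056, 0.054, 0.051, 0.048, 0.045, 0.043, 0.04, 0.037, 0.034, 0.02, 0.019, 0.019, 0.026, 0.033, 0.035, 0.038, 0.041, 0.043, 0.045, 0.048, 0.05, 0.052, 0.055, 0.056, 0.059, 0.059, 0.058, 0.019, 0.019]
```

Emit:
play_rows:
  commands: "-0.08 0.66 -0.4 0 0 -0.94;-0.08 0.66 -0.4 0 0 -0.94;-0.08 0.66 -0.4 0 0 -0.94;-0.08 0.66 -0.4 0 0 -0.94;-0.08 0.66 -0.4 0 0 -0.94;-0.08 0.66 -0.4 0 0 -0.94;-0.08 0.66 -0.4 0 0 -0.94;-0.08 0.66 -0.4 0 0 -0.94;-0.08 0.66 -0.4 0 0 -0.94;0 0 0 0 0 0;0 0 0 0 0 0;0 0 0 0 0 0"
  grip: 87

```text
time_s: 2.9
tcp_pos: [0.5438, 0.0223, 0.2052]
ee_rot: [[-0.954, -0.299, 0.001], [-0.299, 0.954, 0.0], [-0.001, -0.0, -1.0]]
wrist_force: [0.0, -0.1, -0.2]
gripper_width: 1.002
gripper_force: 0.0
```

Run:
```python
from station import r,cams
import numpy as np
from h import *
s=r.sense();R=s["ee_rot"];print(s["tcp_pos"],np.degrees(np.arctan2(R[1][1],R[0][1])),s["joints"])
from meas import *
i=cams.camera_info("wrist");w,d=cams.capture("wrist");cv2.imwrite("pics/w3.png",w)
z=cloud(i,d)[...,2]
X=i["R"]@[.5433,.0215,.117]+i["t"];p=(np.array(i["mtx"])@X/X[2]);print(p.round())
try: print(blob(i,(z>.108)&(z<.13),.117,int(p[0]),int(p[1])))
except Exception as e: print(repr(e))
```

```text
[0.54379283 0.02231152 0.20516312] 107.40105948071837 [ 1.94352080e+01  1.49523581e+01 -1.25530805e+01  2.14752111e-02
 -6.24334052e+01 -9.20440675e+01]
[280. 216.   1.]
([[541.3, 21.9], [24.8, 23.3], 17.4], [266, 198, 31, 32, 946])
```

Emit:
play_rows:
  commands: "-0.04 0.02 -0.8 0 0 0;0 0 -0.8 0 0 0;0 0 -0.8 0 0 0;0 0 -0.8 0 0 0;0 0 -0.7 0 0 0;0 0 -0.55 0 0 0;0 0 0 0 0 0;0 0 0 0 0 0"

```text
time_s: 3.75
tcp_pos: [0.5428, 0.0224, 0.0716]
ee_rot: [[-0.955, -0.297, 0.001], [-0.297, 0.955, -0.0], [-0.001, -0.0, -1.0]]
wrist_force: [-0.7, 0.5, 0.6]
gripper_width: 0.999
gripper_force: 0.0
```

Emit:
play_rows:
  commands: "0 0 0 0 0 0;0 0 0 0 0 0;0 0 0 0 0 0;0 0 0 0 0 0;0 0 0 0 0 0;0 0 0 0 0 0;0 0 0 0 0 0;0 0 0 0 0 0"
  grip: 10

```text
time_s: 4.55
tcp_pos: [0.5422, 0.0228, 0.071]
ee_rot: [[-0.955, -0.297, -0.0], [-0.297, 0.955, -0.0], [0.0, -0.0, -1.0]]
wrist_force: [-0.0, -0.9, -1.0]
gripper_width: 0.354
gripper_force: 0.0
```

Emit:
play_rows:
  commands: "0 0 0 0 0 0;0 0 0 0 0 0;0 0 0 0 0 0;0 0 0 0 0 0"

```text
time_s: 4.95
tcp_pos: [0.5421, 0.0228, 0.071]
ee_rot: [[-0.955, -0.297, -0.0], [-0.297, 0.955, 0.0], [0.0, 0.0, -1.0]]
wrist_force: [-0.9, 0.5, -1.0]
gripper_width: 0.275
gripper_force: 30.0
```

Emit:
play_rows:
  commands: "0 0 0.2 0 0 0;0 0 0.3 0 0 0;0 0 0.5 0 0 0;0 0 0.7 0 0 0;0 0 0.8 0 0 0;0 0 0.7 0 0 0;0 0 0.3 0 0 0;0 0 0 0 0 0;0 0 0 0 0 0"

```text
time_s: 5.85
tcp_pos: [0.5415, 0.0228, 0.1754]
ee_rot: [[-0.955, -0.297, -0.001], [-0.297, 0.955, 0.0], [0.001, 0.001, -1.0]]
wrist_force: [0.1, 0.3, -1.5]
gripper_width: 0.273
gripper_force: 30.0
```

Emit:
play_rows:
  commands: "0.03 -0.5 0 0 0 0;0.06 -0.8 0 0 0 -0.3;0.08 -0.95 0 0 0 -0.4;0.08 -0.95 0 0 0 -0.4;0.08 -0.95 0 0 0 -0.4;0.08 -0.95 0 0 0 -0.4;0.08 -0.95 0 0 0 -0.125;0.08 -0.9 0 0 0 0;0.06 -0.6 0 0 0 0;0 -0.33 0 0 0 0;0 0 0 0 0 0;0 0 0 0 0 0;0 0 0 0 0 0"

```text
time_s: 7.15
tcp_pos: [0.5609, -0.2128, 0.1759]
ee_rot: [[-1.0, 0.001, -0.0], [0.001, 1.0, 0.0], [0.0, 0.0, -1.0]]
wrist_force: [0.2, -0.1, -0.3]
gripper_width: 0.275
gripper_force: 30.0
```

Run:
```python
from station import r,cams
from meas import *
out=[]
s=r.sense();R=s["ee_rot"];print(s["tcp_pos"],R.tolist() if hasattr(R,"tolist") else R,s["gripper_width"])
T=s["tcp_pos"]
for n in("scene","side","wrist"):
    i=cams.camera_info(n);w,d=cams.capture(n);cv2.imwrite(f"pics/{n}4.png",w);np.save(f"pics/{n}4.npy",d);np.savez(f"pics/{n}4i.npz",**{k:i[k] for k in("mtx","R","t")})
    for q in([T[0],T[1],T[2]-.066],[.5605,-.215,.018]):
        X=i["R"]@q+i["t"];p=np.array(i["mtx"])@X/X[2];print(n,p[:2].round(1))
    if n!="wrist":
        u,v=int(p[0]),int(p[1])-25
        out.append(cv2.resize(w[max(v-56,0):v+56,max(u-37,0):u+37],(400,600),interpolation=cv2.INTER_CUBIC))
    else: 
        z=cloud(i,d)[...,2]; X=i["R"]@[T[0],T[1],T[2]+.046]+i["t"];p=np.array(i["mtx"])@X/X[2];print(p)
        try: print(blob(i,abs(z-T[2]-.046)<.008,T[2]+.046,int(p[0]),int(p[1])))
        except AssertionError: print("no")
cv2.imwrite("pics/m4.png",np.hstack(out))
```

```text
[ 0.5609432  -0.21283754  0.17589443] [[-0.9999993463409221, 0.0010743452222240393, -0.0003912800430464632], [0.0010742512954142163, 0.9999993941483892, 0.0002401811996573525], [0.00039153784351309673, 0.00023976070956761587, -0.9999998946064541]] 0.2746140454455746
scene [162.5 210.2]
scene [169.5 237.4]
side [325.3 128.2]
side [324.2 171.7]
wrist [280.4 224.9]
wrist [277.6 194.9]
[281.98960739 313.88265257   1.        ]
no
```

View pics/m4.png

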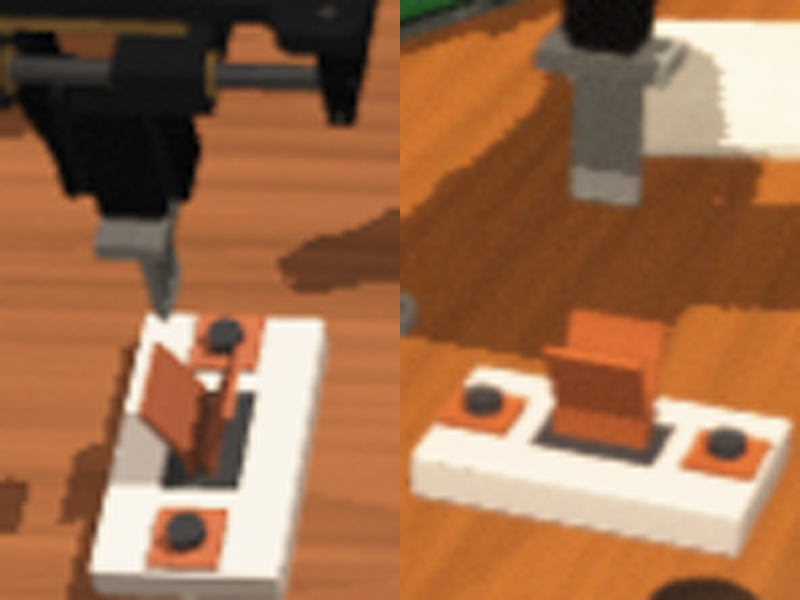

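Side crop: the blade tip is at (605,195) and sits over the jaw foot at (602,440), and the gauge hangs upright. Scene crop: the tip's near corner is at (165,315) and the bolts are at (224,335) and (186,532). Next I'll ray-cast these for the y offset.

Run:
```python
from meas import *
i=dict(np.load("pics/scene4i.npz")); f=lambda x,y:(132+x/5.405,156+y/5.357)
print("bolts",[ray(i,f(*p),.023).round(4) for p in((224,332),(186,530))])
print("jaw foot near",ray(i,f(208,478),.018).round(4),"gap mouth")
print("tip near",[ray(i,f(*p),.110).round(4) for p in((157,312),(170,316),(165,316))])
im=cv2.imread("pics/scene4.png").astype(int)
# tip columns
print(im[206:218,156:170].sum(-1))
j=dict(np.load("pics/wrist4i.npz"));X=j["R"]@[.5605,-.215,.03]+j["t"];print(np.array(j["mtx"])@X/X[2])
w=cv2.imread("pics/wrist4.png");cv2.imwrite("pics/w4c.png",cv2.resize(w[150:330,160:400],(800,600),interpolation=cv2.INTER_CUBIC))
```

```text
bolts [array([[ 0.5146, -0.2136]]), array([[ 0.6058, -0.2127]])]
jaw foot near [[ 0.5793 -0.2098]] gap mouth
tip near [array([[ 0.5707, -0.2139]]), array([[ 0.5723, -0.2091]]), array([[ 0.5724, -0.2108]])]
[[353 324 263 221 213 188 176 176 252 321 340 343 344 343]
 [357 359 298 229 216 192 178 200 265 329 347 354 349 350]
 [334 332 298 245 218 193 180 254 299 319 329 332 331 329]
 [325 328 302 252 221 206 184 256 295 313 315 314 317 321]
 [338 336 335 280 226 217 190 256 308 323 334 331 329 331]
 [343 344 342 299 236 217 217 265 317 332 337 339 338 340]
 [345 346 344 310 250 219 266 297 325 340 343 344 344 343]
 [342 346 345 326 267 226 257 289 331 342 346 343 343 347]
 [360 359 361 489 438 271 246 395 512 536 506 483 422 378]
 [378 379 420 678 683 506 365 601 715 727 710 662 544 434]
 [371 370 494 683 725 705 637 696 726 725 726 645 486 437]
 [363 363 573 705 725 725 726 726 725 726 727 643 473 422]]
[277.60958206 197.83641509   1.        ]
```

View pics/w4c.png

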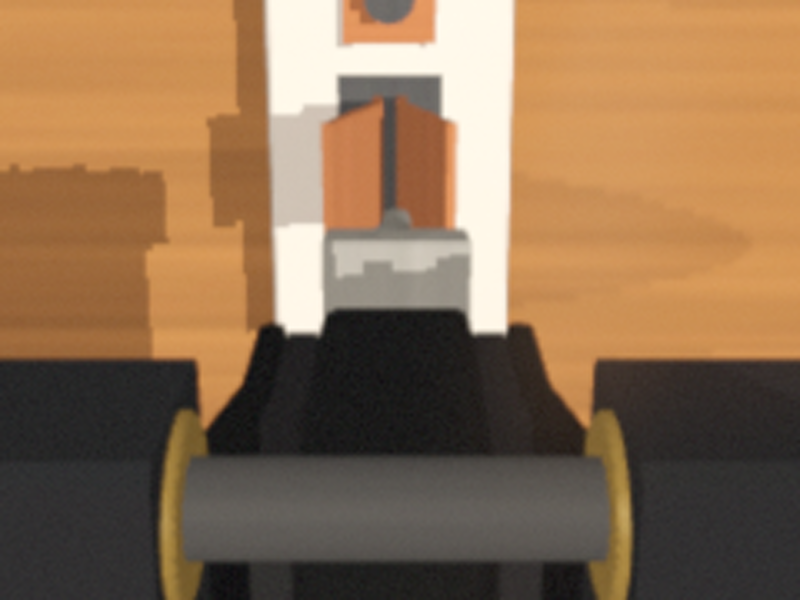

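The wrist crop shows the jaw gap at x≈389 and the collar and blade centre at x≈396. The blade must therefore go about 1.7 mm towards −y, and about 1 mm towards −x. Then I'll go down.

Emit:
play_rows:
  commands: "-0.03 -0.055 -0.2 0 0 0;0 0 -0.5 0 0 0;0 0 -0.6 0 0 0;0 0 -0.5 0 0 0;0 0 -0.3 0 0 0;0 0 -0.2 0 0 0;0 0 -0.1 0 0 0;0 0 0 0 0 0;0 0 0 0 0 0"

```text
time_s: 8.2
tcp_pos: [0.5606, -0.2153, 0.1047]
ee_rot: [[-1.0, 0.002, 0.001], [0.002, 1.0, -0.0], [-0.001, -0.0, -1.0]]
wrist_force: [0.1, -0.4, -1.5]
gripper_width: 0.273
gripper_force: 30.0
```

Run:
```python
from station import r,cams
from meas import *
i=cams.camera_info("wrist");w,d=cams.capture("wrist");cv2.imwrite("pics/wrist5.png",w)
s,_=cams.capture("side");cv2.imwrite("pics/side5.png",s)
a=cv2.resize(w[150:330,200:360],(400,450),interpolation=cv2.INTER_CUBIC);b=cv2.resize(s[90:202,275:375],(400,450),interpolation=cv2.INTER_CUBIC)
cv2.imwrite("pics/m5.png",np.hstack([a,b]))
```

```text
(no output)
```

View pics/m5.png

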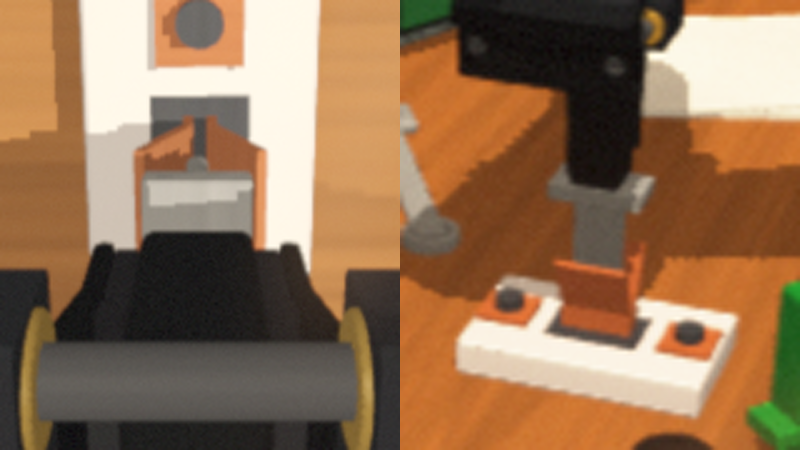

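The blade at (197,160) is centred on the gap at (199,140), and in the side view it stands midway along the jaws at (600,270). It is free of contact so far, so I'll push in.

Emit:
play_rows:
  commands: "0 0 -0.1 0 0 0;0 0 -0.1 0 0 0;0 0 -0.1 0 0 0;0 0 -0.1 0 0 0;0 0 0 0 0 0"

```text
time_s: 8.8
tcp_pos: [0.5612, -0.2153, 0.0926]
ee_rot: [[-1.0, 0.001, 0.002], [0.001, 1.0, -0.001], [-0.002, -0.001, -1.0]]
wrist_force: [0.9, 1.4, 2.2]
gripper_width: 0.274
gripper_force: 30.0
```

Emit:
play_rows:
  commands: "0 0 -0.1 0 0 0;0 0 -0.1 0 0 0;0 0 0 0 0 0"

```text
time_s: 9.1
tcp_pos: [0.5603, -0.2152, 0.0855]
ee_rot: [[-1.0, 0.002, 0.0], [0.002, 1.0, 0.0], [-0.0, 0.0, -1.0]]
wrist_force: [0.6, 0.5, -0.2]
gripper_width: 0.275
gripper_force: 30.0
```

Emit:
play_rows:
  commands: "0 0 -0.05 0 0 0;0 0 -0.05 0 0 0;0 0 0 0 0 0"

```text
time_s: 9.4
tcp_pos: [0.5602, -0.2153, 0.084]
ee_rot: [[-1.0, 0.001, 0.0], [0.001, 1.0, -0.0], [-0.0, -0.0, -1.0]]
wrist_force: [-0.9, 1.7, 7.3]
gripper_width: 0.271
gripper_force: 30.0
```

Emit:
play_rows:
  commands: "0 0 -0.05 0 0 0;0 0 0 0 0 0"

```text
time_s: 9.6
tcp_pos: [0.5603, -0.2153, 0.0839]
ee_rot: [[-1.0, 0.001, 0.0], [0.001, 1.0, -0.001], [-0.0, -0.001, -1.0]]
wrist_force: [-3.2, 3.8, 13.6]
gripper_width: 0.271
gripper_force: 30.0
```

Run:
```python
from station import r,cams
from meas import *
w,d=cams.capture("wrist")
s,_=cams.capture("side");cv2.imwrite("pics/side6.png",s)
a=cv2.resize(w[150:330,200:360],(400,450),interpolation=cv2.INTER_CUBIC);b=cv2.resize(s[90:202,275:375],(400,450),interpolation=cv2.INTER_CUBIC)
cv2.imwrite("pics/m6.png",np.hstack([a,b]));print(r.sense()["wrist_force"])
```

```text
[-1.85917501  3.05256348 13.72543064]
```

View pics/m6.png

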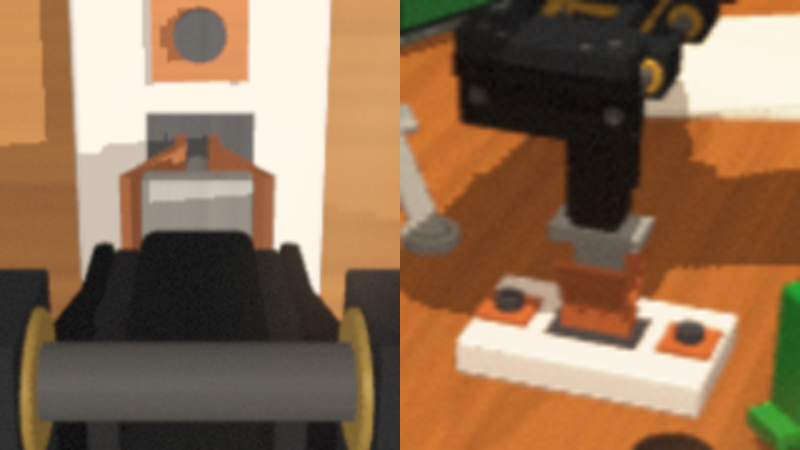

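The jaws have spread around the blade, the collar sits just above the mouth, and travel has stopped at the predicted height with the force rising. One more firm push to confirm.

Emit:
play_rows:
  commands: "0 0 -0.05 0 0 0;0 0 -0.03 0 0 0;0 0 0 0 0 0;0 0 0 0 0 0"

```text
time_s: 10.1
tcp_pos: [0.5604, -0.2153, 0.0838]
ee_rot: [[-1.0, 0.0, 0.001], [0.0, 1.0, -0.001], [-0.001, -0.001, -1.0]]
wrist_force: [-6.0, 5.0, 24.6]
gripper_width: 0.271
gripper_force: 30.0
```

Emit:
play_rows:
  commands: "0 0 0.06 0 0 0;0 0 0.06 0 0 0;0 0 0 0 0 0"

```text
time_s: 10.4
tcp_pos: [0.5603, -0.2153, 0.0839]
ee_rot: [[-1.0, 0.002, 0.001], [0.002, 1.0, -0.0], [-0.001, -0.0, -1.0]]
wrist_force: [-1.6, 1.2, 8.9]
gripper_width: 0.274
gripper_force: 30.0
```

Emit:
play_rows:
  commands: "0 0 0 0 0 0;0 0 0 0 0 0;0 0 0 0 0 0;0 0 0 0 0 0;0 0 0 0 0 0;0 0 0 0 0 0;0 0 0 0 0 0;0 0 0 0 0 0;0 0 0 0 0 0"
  grip: 80

```text
time_s: 11.3
tcp_pos: [0.5602, -0.2152, 0.0828]
ee_rot: [[-1.0, 0.002, 0.0], [0.002, 1.0, 0.0], [-0.0, 0.0, -1.0]]
wrist_force: [0.7, 0.2, 0.5]
gripper_width: 0.903
gripper_force: 0.0
```

Emit:
play_rows:
  commands: "0 0 0.3 0 0 0;0 0 0.6 0 0 0;0 0 0.8 0 0 0;0 0 0.8 0 0 0;0 0 0.8 0 0 0;0 0 0.8 0 0 0;-0.5 0.2 0.5 0 0 0;-0.5 0.2 0.3 0 0 0;0 0 0 0 0 0;0 0 0 0 0 0;0 0 0 0 0 0"

```text
time_s: 12.4
tcp_pos: [0.5304, -0.2033, 0.2293]
ee_rot: [[-1.0, 0.002, -0.001], [0.002, 1.0, 0.0], [0.001, 0.0, -1.0]]
wrist_force: [0.4, 0.4, -0.7]
gripper_width: 0.915
gripper_force: 0.0
```

Run:
```python
from station import r,cams
from meas import *
w,d=cams.capture("scene")
s,_=cams.capture("side")
a=cv2.resize(w[170:282,120:220],(400,450),interpolation=cv2.INTER_CUBIC);b=cv2.resize(s[90:290,240:418],(400,450),interpolation=cv2.INTER_CUBIC)
cv2.imwrite("pics/m7.png",np.hstack([a,b]))
i=cams.camera_info("wrist");w,d=cams.capture("wrist");z=cloud(i,d)[...,2]
X=i["R"]@[.5603,-.2153,.13]+i["t"];p=np.array(i["mtx"])@X/X[2];u,v=p[:2].astype(int);print(u,v)
try: print(np.nanmedian(z[v-4:v+4,u-4:u+4]),blob(i,abs(z-.130)<.008,.130,u,v))
except Exception as e: print(repr(e))
```

```text
265 247
0.1307876055956992 ([[559.5, -216.8], [23.2, 25.6], 89.8], [250, 232, 29, 30, 829])
```

View pics/m7.png

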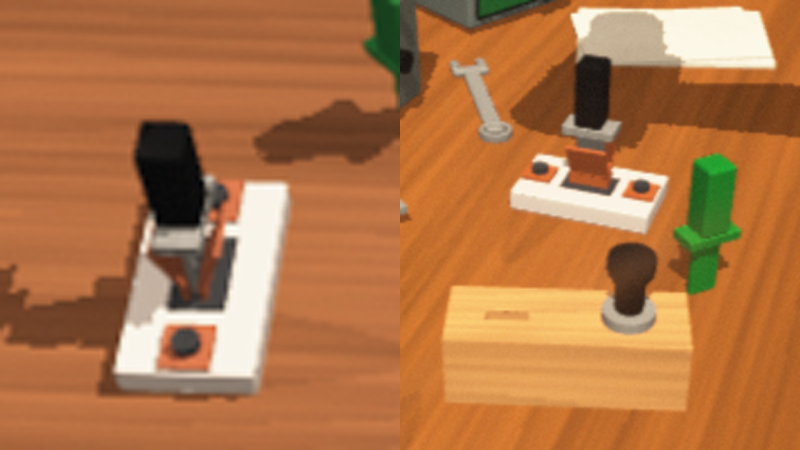

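The gauge stands upright in the good contact at side crop (593,110). Its handle top is at about 130 mm, which is where it should be when fully home. The pin gauge is still in the stand at (630,285).

```bash
python3 -c "
from station import r
print(r.finish_job())"
```

```text
the job is handed in; nothing more can be done
None
```

The flat-blade gauge stands upright and fully home in the good contact, the pin gauge is still in the stand, the gripper is clear, and I handed the job in at about 12.5 s of the 38 s.

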